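Bring the drifted air regulator back to its set mark and lock it

TASK

One of the two air regulators on the bench reads too low: its black needle has dropped below the set-point tab on the rim of its gauge. Pull that regulator's knob up to unlock it, turn it clockwise until the needle stands at the tab, and push the knob back down until it is fully home in the nearest notch of its lock, with the needle still at the tab. Its lock teeth are plastic, so go by feel and never force the knob, and leave the other regulator and everything else on the bench as they are.

Things in the scene. Friction and masses are not known exactly. Their poses are not given: they have to be found in the camera images.
- reg_low: the regulator that reads too low: upright bench air regulator 161 mm high, fixed; round foot 92 mm across, clear bowl, aluminium block, round black knob on top with upright axis. Origin: centre of the foot's underside, on the knob's axis; z up; gauge faces -x, tilted up 45 degrees, reaching 70 mm from the axis and up to z 107 mm. The rest stays within 47 mm of the axis
- reg_ok: the regulator that already stands at its tab, the same in shape and size as reg_low; to be left alone
- reg_low_knob_top (a point): centre of the top of reg_low's knob; rises and turns with it. Knob: round, ribbed, 46 mm across, 34 mm high, to be gripped 5 to 25 mm below this point at any yaw; below it is a bonnet 39 mm across. When fully down this point is 161 mm above the bench
- reg_low_knob (a joint): how far reg_low's knob is pulled up (m): 0 fully down and locked, about 0.007 fully up at its stop. About 5 N of friction; it stays where it is left. Above about 0.004 the lock is out and the knob turns against about 0.15 N m of friction, clockwise from above to raise the needle; it stays where it is left and may be regripped
- reg_low_spindle: reg_low's knob as a turning part (z up, on its axis). Three flat-ended pins under it drop between the collar's teeth. On its way down, pins that meet teeth stop it about 0.004 short of home; it must then be turned a little under light pressure until it drops in
- reg_low_collar: fixed plastic lock collar under reg_low's knob: 18 teeth 4 mm high and 4 mm wide on a 19 mm radius, so 18 notches a turn, 20 degrees apart, each with about 1.7 degrees of play. It also holds the stops that end the knob's travel up and down. More than 40 N between knob and collar (hauling, pushing or twisting against the lock) damages it
- reg_low_needle_tip (a point): tip of the black needle of the gauge of reg_low, 22 mm from the dial's centre. The needle turns 0.45 times as far as the knob: clockwise on the dial when the knob is turned clockwise seen from above
- reg_low_marker_tip (a point): point of reg_low's dial to which its set-point tab (black, 5.6 mm wide, clipped over the gauge's rim) points, 22 mm from the dial's centre like the needle's tip: both points coincide when the needle is at the tab. The tab is fast and must stay. At the start the needle is 0.33 to 0.65 rad anticlockwise of it
- reg_low_dial (a point): centre of the dial of reg_low (the axis of needle and tab). z looks out of the dial, up and to the front; x points to 12 o'clock; y to 9 o'clock
- reg_ok_knob_top (a point): centre of the top of the knob of reg_ok, which must stay down
- reg_ok_needle_tip (a point): tip of the needle of reg_ok
- reg_ok_marker_tip (a point): point at which the set-point tab of reg_ok points; its needle already stands there
- peg_up_center (a point): centre of a small upright white ceramic crown, 11 mm across and 28 mm high, standing loose on the blue mat; a bystander
- cast_white_center (a point): centre of a white plaster jaw cast, 56 x 60 x 28 mm, loose near the bench's front edge on the left; a bystander
- bottle_glaze: dropper bottle 26 x 26 x 73 mm, the middle one of three behind the mat; a loose bystander, origin at its underside
- mug: beige mug with a handle, 98 mm high, at the left; a loose bystander, origin at its underside

How it is judged (in metres and radians):
On the way, in this order (a step that is already met when the one before it is completed fails the run):
1. the knob of the low regulator is pulled up, out of its lock (value of joint reg_low_knob above 0.005 m and distance between reg_low_needle_tip and reg_low_marker_tip above 0.004 m), for 0.1 s.
2. with the knob still up, the needle is brought to the tab (value of joint reg_low_knob above 0.0035 m and distance between reg_low_needle_tip and reg_low_marker_tip below 0.0028 m), for 0.1 s.
At the end, for the whole second after the job is handed in: the knob of the low regulator is down within 1.2 mm of home (locked), its needle tip is within 2.8 mm of the tab's point (half a tab; the nearest notch is always within 2.0 mm), and the other regulator's needle still stands at its tab (value of joint reg_low_knob below 0.0012 m and distance between reg_low_needle_tip and reg_low_marker_tip below 0.0028 m and distance between reg_ok_needle_tip and reg_ok_marker_tip below 0.0028 m and linear speed of reg_low_spindle below 0.01 m/s); the robot touches nothing.
It fails at once if more than 40 N between the knob and its plastic lock collar (contact force between reg_low_spindle and reg_low_collar above 40 N).
It fails at once if the other regulator's knob is pulled up or turned (distance of any of reg_ok_knob_top, reg_ok_needle_tip from where it was at the start of the episode above 0.003 m).
It fails at once if a bystander is pushed more than 2 cm (distance of any of peg_up_center, cast_white_center, bottle_glaze, mug from where it was at the start of the episode above 0.02 m).
It also fails if it takes over 48 s, if anything falls off the work surface, if the arm or the gripper's body presses on something with over 40 N, if the wrist force passes 120 N, or if a joint passes its speed limit or range.

ROBOT

A 6-joint arm with a two-finger parallel gripper is mounted at the origin on a cart in front of the work surface, level with it; the furniture and walls round the work are solid. World frame = base frame: x ahead of the robot, y to its left, z up, the work surface at z = 0. Lengths are in mm, angles in rad, forces in N, time in s.
With the tool pointing down it reaches from about 400 to 925 mm from the base axis. Payload 12.5 kg.
Tool frame: the origin (TCP) lies on the front face of the gripper's body, between the roots of the fingers; the fingertips stand 78 mm ahead of it and the grasp point (between the pads) lies 59 mm ahead of it (env.nose_length is the distance from the TCP to the fingertips, in mm); z points along the fingers, y is the line along which they close (so a half turn about z gives the same grasp; the last joint's range is limited). The gripper opens to 95 mm and grips with 3 to 60 N. Pads are 20 mm wide; open, the fingers measure 119 mm over their backs; the gripper's body (75 mm by 180 mm) begins 59 mm behind the grasp point.
Start: joints at [-1.341, 0.491, 1.559, -0, 1.092, -0.106], TCP at [205.975, -590.095, 292.261] pointing down, gripper open.
Joint ranges: [-3.1, 3.1], [-0.84, 2.19], [0.05, 2.79], [-1.13, 4.28], [0.06, 2.93], [-2.69, 2.69]. Speed limits (rad/s): [2.22, 2.22, 2.79, 3.14, 3.14, 3.14].

INTERFACE

Orientations are given as [roll, pitch, yaw] about the fixed x, y, z axes, in that order (R = Rz(yaw) Ry(pitch) Rx(roll)).
In Python, from cell import env gives the robot as it stands.
- The arm moves only by the tool jog_arm, never from a script. Its argument "motion" is a list of rows, each a list of 7 numbers: the turn, a rotation vector about the tool's x, y, z in degrees, then the shift along the tool's x, y, z in mm, then the finger opening in mm, from 0 to 95.1. In form: [[wx, wy, wz, x, y, z, hand], ...]. A call has 1 to 10 rows; each row shifts and turns the commanded pose from where the row before left it, along the tool's axes as they then stand; what a row does not reach is not made up. A row lasts 1/8 s, in which the tool goes at most 62.5 mm and 10.7 degrees, less where a joint would pass 70% of its speed; a pose out of reach is approached as far as the arm can. A call is refused whole if a number of a shift passes 62.5 or a number of a turn 10.7, either way. A call with a gripper value outside its range is refused whole. The fingers move at their own pace and stop on an object; the grip force is fixed at half the most. Time passes only in rows, so rows that do not move let the fingers close. It gives the time, the measured TCP pose, the force, the opening and the grip force at its end, in the units of the state.
- env.state(): the state, without advancing time (a new reading comes with each control period).
- env.read_camera(name): name is "scene" or "top" or "wrist"; returns a dict with "color" (400x640x3 uint8, red, green, blue), "z_map" (400x640 float32, mm along the optical axis (not along the pixel's ray), 0 where there is no reading), "camera_matrix" (3x3 intrinsics, pixels), "world_to_cam" (4x4, takes a point from world to camera coordinates). Camera axes: x right, y up, looking along -z (the intrinsics and any distortion apply to the point x, -y, -z); pixel columns grow to the right and rows downward; lengths in mm; the calibration is good to about 2 mm. A picture is of the moment at which its call begins.
- env.job_done(): hands the job in; it is judged then, once.
Trained networks look in the newest picture that a camera, given by its name, has taken for a name from the list of things; names that differ only in an ending like _2 or _b are one class to them, and where a whole thing is asked for, a point or a joint stands for the part that bears it (a point fixed in the world has none). Each returns a list of dicts, best first, with "score" (0 to 1); they miss things now and then, are a little off and sometimes report something else, mostly with a low value. They report only what shows in the picture. A call takes as long as a camera call.
- env.recognise(camera, thing): "location" ([column, row] in pixels, amid what is visible of it).
The state is a dict: "t": time; "joints": joint angles; "qvel": joint speeds; "tau": joint torques, N m; "eef_pos": TCP position; "tcp_rot": TCP orientation; "ft_force": force on the tool from outside, world axes, zero at the start; "moment": the same for the moment, N m; "opening": opening from 0.0 (shut) to 1.0 (fully open); "grip_force": force on a finger pad.
Only numpy, scipy, OpenCV 4.12 (cv2) and the standard library are available. Lean on these libraries where they do the work, as an engineer would, in place of code of your own. Each camera call takes 0.05 s, during which the arm holds its last target. There are 200 camera calls.

## Working session

There is one attempt and no reset: what is moved stays moved. The work goes in short steps, Python scripts to look and compute and a tool call to move; the robot and the scene stay as the last step left them, time stands still between calls to the robot, and variables do not carry over. Pictures are saved under pics/ and viewed, at most 10 in all, crops included, and the job is handed in when it is done.

Besides the shell and the picture viewer there is one more tool, called as name([rows], argument=value, ...), one row to a line, values as JSON. jog_arm: Moves the arm, as the interface text tells. Its arguments: {"type":"object","properties":{"motion":{"type":"array"}},"required":["motion"]}

```bash
mkdir -p pics; ls; cat > h.py <<'E'
import numpy as np, cv2
from cell import env
def cam(n,save=None):
    c=env.read_camera(n)
    if save: cv2.imwrite('pics/'+save,c['color'][:,:,::-1])
    return c
def w(c,u,v,z=None):
    K=c['camera_matrix']
    if z is None:
        p=c['z_map'][int(v)-2:int(v)+3,int(u)-2:int(u)+3]; z=np.median(p[p>0])
    x=(u-K[0,2])/K[0,0]*z; y=(v-K[1,2])/K[1,1]*z
    return (np.linalg.inv(c['world_to_cam'])@[x,-y,-z,1])[:3]
def px(c,P):
    p=c['world_to_cam']@np.r_[P,1]; K=c['camera_matrix']
    return K[0,0]*p[0]/-p[2]+K[0,2], K[1,1]*-p[1]/-p[2]+K[1,2]
E
python3 - <<'E'
from h import *
for n in ['scene','top']:
    c=cam(n,n+'0.png')
    for t in ['reg_low_knob_top','reg_ok_knob_top','reg_low_needle_tip','reg_low_marker_tip','reg_low_dial','mug','bottle_glaze','peg_up_center','cast_white_center']:
        for r in env.recognise(n,t)[:3]:
            u,v=r['location']; print(n,t,round(r['score'],2),np.round([u,v]),np.round(w(c,u,v)))
print(env.state())
E
```

```text
pics
scene reg_low_knob_top 0.58 [257. 230.] [453. 305. 157.]
scene reg_low_dial 0.58 [266. 256.] [424. 298.  78.]
scene mug 0.55 [173. 287.] [482. 548.  28.]
scene peg_up_center 0.47 [174. 286.] [485. 544.  28.]
scene cast_white_center 0.72 [280. 286.] [349. 293.  24.]
top reg_low_knob_top 0.69 [253. 205.] [467. 296. 161.]
top reg_ok_knob_top 0.62 [446. 191.] [ 500. -357.  160.]
top reg_low_marker_tip 0.67 [257. 204.] [469. 281. 160.]
top reg_low_dial 0.47 [250. 207.] [461. 303. 159.]
top mug 0.88 [192. 214.] [454. 542.  29.]
top bottle_glaze 0.38 [375. 165.] [ 619. -138.   43.]
top cast_white_center 0.58 [264. 238.] [360. 276.  17.]
{'t': 1.0, 'joints': array([-1.34061811e+00,  4.90883351e-01,  1.55886931e+00, -3.64250122e-06,
        1.09168353e+00, -1.05579126e-01]), 'qvel': array([ 0.00027555,  0.0008701 ,  0.00050821, -0.00107607,  0.00071339,
       -0.00035198]), 'tau': array([-4.77271951e-04, -6.12478209e+01, -2.58431089e+01,  6.92977896e-02,
        4.46091173e-02, -4.74609647e-05]), 'eef_pos': array([ 205.96653694, -590.11324927,  292.28187513]), 'tcp_rot': array([3.14143741e+00, 1.97027341e-05, 3.35759018e-01]), 'ft_force': array([ 0.86838539,  0.11556401, -0.53591186]), 'moment': array([-0.03104228, -0.00466442,  0.02138979]), 'grip_force': 0.0, 'opening': 1.0012494092029558}
```

```bash
python3 - <<'E'
import cv2,numpy as np
a=cv2.imread('pics/top0.png');b=cv2.imread('pics/scene0.png')
f=lambda i,x,y:cv2.resize(i[y-60:y+60,x-80:x+80],(400,300),interpolation=cv2.INTER_CUBIC)
cv2.imwrite('pics/m0.png',np.vstack([np.hstack([cv2.resize(a,(400,250)),cv2.resize(b,(400,250))]),np.hstack([f(a,253,205),f(a,446,191)])]))
E
```

```text
(no output)
```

View pics/m0.png

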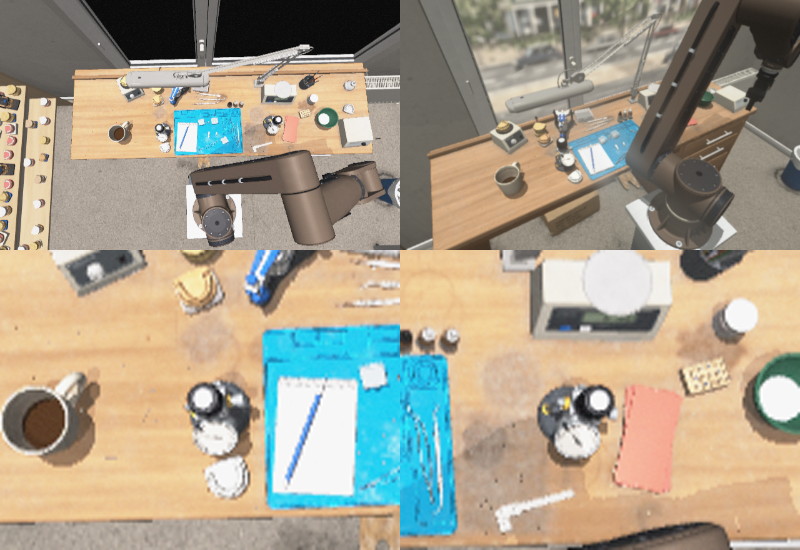

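```bash
python3 - <<'E'
from h import *
from scipy.spatial.transform import Rotation as R
c=cam('top')
for u0,v0 in [(253,205),(446,191)]:
    P=np.array([w(c,u,v,c['z_map'][v,u]) for u in range(u0-25,u0+26) for v in range(v0-25,v0+26) if c['z_map'][v,u]>0])
    Q=P[(P[:,2]>150)&(P[:,2]<170)]; print(len(Q),Q.mean(0).round(1),Q.min(0).round(),Q.max(0).round())
    G=P[(P[:,2]>70)&(P[:,2]<120)]; print('gauge',len(G),G.mean(0).round(1))
c=cam('wrist'); s=env.state()
T=np.eye(4);T[:3,:3]=R.from_euler('xyz',s['tcp_rot']).as_matrix();T[:3,3]=s['eef_pos']
print((np.linalg.inv(T)@np.linalg.inv(c['world_to_cam'])).round(3)); print(c['camera_matrix'])
E
```

```text
137 [467.8 290.7 159.3] [446. 269. 151.] [487. 312. 166.]
gauge 278 [443.7 281.7  89.5]
144 [ 498.4 -353.7  160.2] [ 477. -377.  151.] [ 521. -333.  169.]
gauge 304 [ 475.2 -344.8   90.5]
[[ 1.0000e-03  9.5800e-01  2.8500e-01  7.9861e+01]
 [ 1.0000e+00 -1.0000e-03  0.0000e+00  4.0000e-03]
 [ 1.0000e-03  2.8500e-01 -9.5800e-01 -9.1692e+01]
 [ 0.0000e+00  0.0000e+00  0.0000e+00  1.0000e+00]]
[[357.84144413   0.         311.62829868]
 [  0.         357.84144413 199.04109048]
 [  0.           0.           1.        ]]
```

jog_arm([
  [0, 0, 0, 40.3, -42.7, 0, 95],
  [0, 0, 0, 40.3, -42.7, 0, 95],
  [0, 0, 0, 40.3, -42.7, 0, 95],
  [0, 0, 0, 40.3, -42.7, 0, 95],
  [0, 0, 0, 40.3, -42.7, 0, 95],
  [0, 0, 0, 40.3, -42.7, 0, 95],
  [0, 0, 0, 40.3, -42.7, 0, 95],
  [0, 0, 0, 40.3, -42.7, 0, 95],
  [0, 0, 0, 40.3, -42.7, 0, 95],
  [0, 0, 0, 40.3, -42.7, 0, 95],
])

```text
t: 2.35
eef_pos: [446.3, -52.3, 292.5]
tcp_rot: [3.141, -0.001, 0.336]
ft_force: [0.9, -0.9, -0.4]
opening: 1.0
grip_force: 0.0
```

jog_arm([
  [0, 0, 0, 40.3, -42.7, 0, 95],
  [0, 0, 0, 6.7, -54.9, 0, 95],
  [0, 0, 0, 6.7, -54.9, 0, 95],
  [0, 0, 0, 6.7, -54.9, 0, 95],
  [0, 0, 0, 6.7, -54.9, 0, 95],
  [0, 0, 0, 6.7, -54.9, 0, 95],
])

```text
t: 3.1
eef_pos: [410.3, 271.4, 292.4]
tcp_rot: [3.142, -0.001, 0.336]
ft_force: [1.0, 0.1, -0.2]
opening: 1.0
grip_force: 0.0
```

jog_arm([
  [0, 0, -10.6, 0, 0, 2, 95],
  [0, 0, -10.6, 0, 0, 3, 95],
  [0, 0, -10.6, 0, 0, 3, 95],
  [0, 0, -10.6, 0, 0, 3, 95],
  [0, 0, -10.6, 0, 0, 3, 95],
  [0, 0, -10.6, 0, 0, 3, 95],
  [0, 0, -10.6, 0, 0, 3, 95],
  [0, 0, -10.6, 0, 0, 3, 95],
  [0, 0, -10.6, 0, 0, 2, 95],
  [0, 0, -10.6, 0, 0, 2, 95],
])

```text
t: 4.35
eef_pos: [410.9, 269.7, 265.2]
tcp_rot: [3.141, 0.0, 2.192]
ft_force: [-0.7, -0.4, -0.0]
opening: 1.0
grip_force: 0.0
```

jog_arm([
  [0, 0, -10.6, 0, 0, 0, 95],
  [0, 0, -10.6, 0, 0, 0, 95],
  [0, 0, -10.6, 0, 0, 0, 95],
  [0, 0, -10.6, 0, 0, 0, 95],
  [0, 0, -10.6, 0, 0, 0, 95],
  [0, 0, -10.6, 0, 0, 0, 95],
  [0, 0, -10.6, 0, 0, 0, 95],
  [0, 0, 0, 0, 0, 0, 95],
])

```text
t: 5.35
eef_pos: [410.9, 269.7, 265.2]
tcp_rot: [-3.141, 0.0, -2.804]
ft_force: [-0.7, -0.0, 0.2]
opening: 1.0
grip_force: 0.0
```

```bash
python3 - <<'E'
from h import *
c=cam('wrist','w1.png')
for t in ['reg_low_knob_top','reg_ok_knob_top','reg_low_dial','reg_low_needle_tip','reg_ok_needle_tip','reg_low_marker_tip']:
    for r in env.recognise('wrist',t)[:2]:
        u,v=r['location']; print(t,round(r['score'],2),np.round([u,v],1),np.round(w(c,u,v),1))
s=env.state(); print(s['t'],s['eef_pos'],s['tcp_rot'],s['joints'])
P=np.array([w(c,u,v,c['z_map'][v,u]) for u in range(640) for v in range(0,400) if c['z_map'][v,u]>0])
Q=P[(abs(P[:,2]-161)<4)&(np.hypot(P[:,0]-468,P[:,1]-291)<45)]; print(len(Q),Q.mean(0),Q.min(0),Q.max(0))
im=cv2.imread('pics/w1.png'); u,v=map(int,px(c,[427,275,85])); print(u,v)
v=min(max(v,70),330)
cv2.imwrite('pics/w1c.png',cv2.resize(im[v-70:v+70,u-90:u+90],(720,560),interpolation=cv2.INTER_CUBIC))
E
```

```text
reg_low_knob_top 0.66 [314.8 297.5] [450.8 286.1 157.2]
reg_ok_knob_top 0.26 [335.8 142.9] [369.5 279.7  15.7]
reg_low_dial 0.9 [327.5 225.5] [427.7 289.5  83.2]
reg_low_marker_tip 0.64 [346.6 249.9] [436.6 308.1  98.7]
5.7 [410.91105102 269.65999845 265.18519057] [-3.14149951e+00 -3.23660898e-05 -2.80365610e+00] [ 4.46304685e-01  3.36534166e-01  1.91147896e+00 -1.14322235e-04
  8.93621777e-01 -1.46235656e+00]
971 [477.44416345 295.74859725 159.9781999 ] [446.68263375 276.62958902 157.04576537] [490.93294674 314.45193574 162.18287041]
310 219
```

View pics/w1c.png

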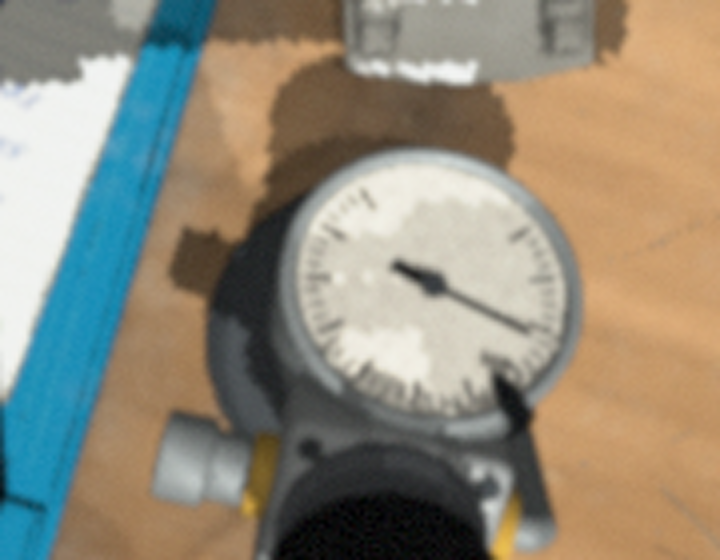

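```bash
cat >> h.py <<'E'
def dialang(c,az,C,pts):
    """angles of pixel pts about dial centre C, on the dial plane; clockwise positive from 12 o'clock"""
    f=np.array([np.cos(az),np.sin(az),0]); n=(f+[0,0,1])/2**.5
    X=(-f+[0,0,1])/2**.5; Y=np.cross(n,X)
    o=np.linalg.inv(c['world_to_cam'])[:3,3]; out=[]
    for u,v in pts:
        d=w(c,u,v,100.)-o; p=o+d*((C-o)@n)/(d@n)-C
        out.append((round(-np.arctan2(p@Y,p@X),3),round(np.hypot(p@X,p@Y),1)))
    return out
E
python3 - <<'E'
from h import *
c=cam('wrist')
P=np.array([w(c,u,v,c['z_map'][v,u]) for u in range(640) for v in range(0,400) if c['z_map'][v,u]>0])
Q=P[(abs(P[:,2]-160)<2)&(np.hypot(P[:,0]-468,P[:,1]-291)<45)]
h=cv2.convexHull(Q[:,:2].astype(np.float32)); print(cv2.minEnclosingCircle(h), len(Q)); print(h[:,0].round(1).tolist())
C=w(c,328.25,219.75); print(C)
for k in [(468,291),(468,296)]:
    az=np.arctan2(C[1]-k[1],C[0]-k[0]); print(az,dialang(c,az,C,[(220+527/4,149+82),(220+495/4,149+373/4),(220+520/4,149+425/4)]))
E
```

```text
((469.2248229980469, 292.7283630371094), 21.336000442504883) 930
[[490.29998779296875, 295.29998779296875], [488.0, 302.8999938964844], [487.70001220703125, 303.5], [482.79998779296875, 308.0], [480.0, 310.5], [475.79998779296875, 312.5], [470.6000061035156, 314.0], [469.5, 313.5], [468.1000061035156, 312.8999938964844], [449.29998779296875, 293.70001220703125], [449.1000061035156, 289.6000061035156], [449.1000061035156, 288.8999938964844], [451.0, 281.6000061035156], [453.8999938964844, 280.6000061035156], [482.0, 276.5], [483.29998779296875, 277.6000061035156], [485.8999938964844, 280.6000061035156], [487.70001220703125, 283.29998779296875], [488.70001220703125, 285.70001220703125], [489.0, 286.5], [490.0, 289.6000061035156]]
[423.3467054  288.67453814  81.3194353 ]
-3.0895614882370945 [(np.float64(-1.375), np.float64(21.2)), (np.float64(-0.793), np.float64(22.3)), (np.float64(-0.735), np.float64(33.7))]
-2.978989058996659 [(np.float64(-1.258), np.float64(21.1)), (np.float64(-0.691), np.float64(22.5)), (np.float64(-0.636), np.float64(34.0))]
```

jog_arm([
  [0, 0, -8, 0, 0, 0, 95],
  [0, 0, -8, 0, 0, 0, 95],
  [0, 0, -8, 0, 0, 0, 95],
  [0, 0, 0, -29, -11.6, 0, 95],
  [0, 0, 0, -29, -11.6, 0, 95],
  [0, 0, 0, 0, 0, 0, 95],
  [0, 0, 0, 0, 0, 20, 95],
  [0, 0, 0, 0, 0, 20, 95],
  [0, 0, 0, 0, 0, 19, 95],
  [0, 0, 0, 0, 0, 0, 60],
])

```text
t: 7.0
eef_pos: [467.9, 292.3, 205.3]
tcp_rot: [3.141, -0.003, -2.384]
ft_force: [-0.5, 0.0, 0.5]
opening: 0.943
grip_force: 0.0
```

```bash
python3 - <<'E'
from h import *
c=cam('wrist','w2.png')
print([ (t,[(round(r['score'],2),np.round(r['location'],1)) for r in env.recognise('wrist',t)[:1]]) for t in ['reg_low_knob_top','reg_low_dial']])
s=env.state(); print(s['t'],s['eef_pos'],s['tcp_rot'],s['ft_force'])
P=np.array([w(c,u,v,c['z_map'][v,u]) for u in range(640) for v in range(0,400) if c['z_map'][v,u]>0])
Q=P[(abs(P[:,2]-160.5)<2)&(np.hypot(P[:,0]-469,P[:,1]-292)<26)]
if len(Q): print(len(Q),cv2.minEnclosingCircle(Q[:,:2].astype(np.float32)),Q.min(0),Q.max(0))
E
```

```text
[('reg_low_knob_top', [(0.73, array([309.8, 270.6]))]), ('reg_low_dial', [(0.63, array([351.7, 176.5]))])]
7.15 [468.89783723 292.71036456 206.99001861] [-3.14126007e+00  7.07052298e-04 -2.38349109e+00] [-0.16017519 -0.66968071  0.0521976 ]
3906 ((469.31671142578125, 292.454345703125), 20.666765213012695) [449.26954507 272.21492777 158.50044453] [486.03064903 310.33769168 162.31378012]
```

View pics/w2.png

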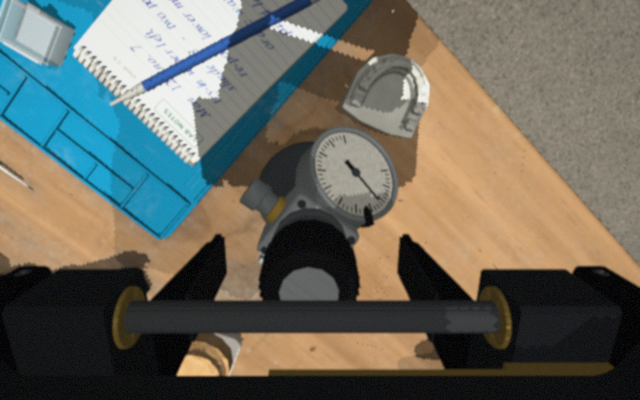

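jog_arm([
  [0, 0, 0, 0, 0, 0, 30],
  [0, 0, 0, 0, 0, 0, 30],
  [0, 0, 0, 0, 0, 0, 30],
  [0, 0, 0, 0, 0, 0, 30],
  [0, 0, 0, 0, 0, 0, 30],
  [0, 0, 0, 0, 0, 0, 30],
])

```text
t: 7.9
eef_pos: [469.5, 292.3, 206.5]
tcp_rot: [-3.141, 0.0, -2.383]
ft_force: [2.0, -4.3, 2.0]
opening: 0.479
grip_force: 30.0
```

jog_arm([
  [0, 0, 0, 0, 0, -2, 30],
  [0, 0, 0, 0, 0, -2, 30],
  [0, 0, 0, 0, 0, -1.5, 30],
  [0, 0, 0, 0, 0, 0, 30],
])

```text
t: 8.4
eef_pos: [469.5, 292.3, 211.5]
tcp_rot: [-3.141, 0.0, -2.384]
ft_force: [4.3, -2.9, -3.8]
opening: 0.472
grip_force: 30.0
```

jog_arm([
  [0, 0, 0, 0, 0, -0.8, 30],
  [0, 0, 0, 0, 0, 0, 30],
  [0, 0, 0, 0, 0, 0, 30],
])

```text
t: 8.78
eef_pos: [469.4, 292.3, 212.2]
tcp_rot: [-3.141, -0.0, -2.384]
ft_force: [4.0, -4.0, -3.9]
opening: 0.476
grip_force: 30.0
```

```bash
python3 - <<'E'
from h import *
c=cam('wrist','w3.png')
s=env.state(); print(s['t'],s['eef_pos'],s['ft_force'],s['moment'])
P=np.array([w(c,u,v,c['z_map'][v,u]) for u in range(240,380) for v in range(200,310) if c['z_map'][v,u]>0])
for lo in np.arange(156,174,1.): print(lo,((P[:,2]>=lo)&(P[:,2]<lo+1)).sum(),end='; ')
E
```

```text
8.825 [469.450262   292.33397211 212.19158844] [ 4.77832239 -3.72660161 -4.45777163] [-0.49718233 -0.89055826 -0.07381148]
156.0 150; 157.0 134; 158.0 148; 159.0 191; 160.0 270; 161.0 299; 162.0 336; 163.0 313; 164.0 590; 165.0 1913; 166.0 1754; 167.0 261; 168.0 70; 169.0 60; 170.0 64; 171.0 59; 172.0 58; 173.0 67;
```

jog_arm([
  [0, 0, 4, 0, 0, 0, 30],
  [0, 0, 8, 0, 0, 0, 30],
  [0, 0, 8, 0, 0, 0, 30],
  [0, 0, 8, 0, 0, 0, 30],
  [0, 0, 8, 0, 0, 0, 30],
  [0, 0, 8, 0, 0, 0, 30],
  [0, 0, 8, 0, 0, 0, 30],
  [0, 0, 6, 0, 0, 0, 30],
  [0, 0, 0, 0, 0, 0, 30],
  [0, 0, 0, 0, 0, 0, 30],
])

```text
t: 10.07
eef_pos: [469.2, 293.5, 212.2]
tcp_rot: [3.14, 0.0, 2.887]
ft_force: [2.2, 6.6, -4.6]
opening: 0.475
grip_force: 30.0
```

```bash
python3 - <<'E'
from h import *
c=cam('wrist','w4.png')
s=env.state(); print(s['t'],s['eef_pos'],s['tcp_rot'],s['ft_force'],s['moment'])
u,v=px(c,[423.3,288.7,81.3]); print(u,v)
u,v=int(u),int(v);u0,v0=max(u-50,0),max(v-40,0);print(u0,v0)
cv2.imwrite('pics/w4c.png',cv2.resize(cv2.imread('pics/w4.png')[v0:v0+80,u0:u0+100],(750,600),interpolation=cv2.INTER_CUBIC))
E
```

```text
10.125 [469.19267058 293.48732357 212.2407915 ] [3.13982577e+00 3.01018618e-04 2.88684663e+00] [ 2.94463413  6.11250102 -6.01294683] [ 1.38660817 -0.52481945 -0.13696925]
285.9157608713278 156.1393468946411
235 116
```

View pics/w4c.png

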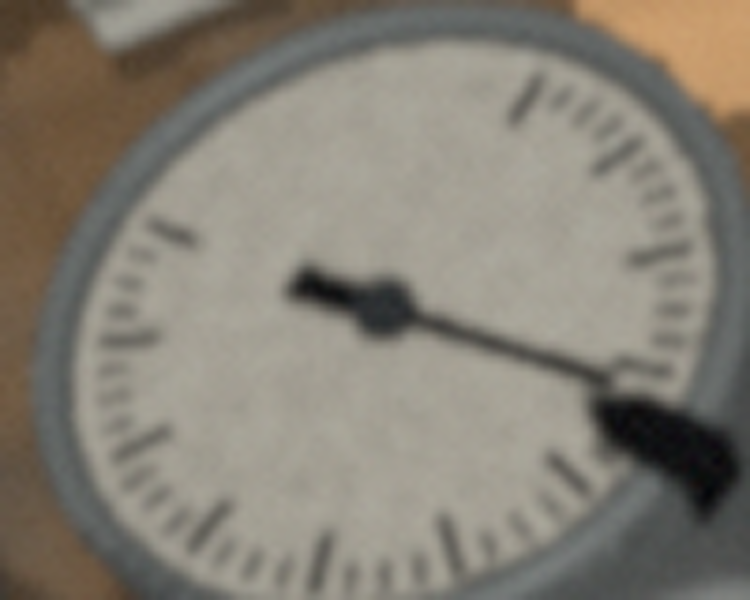

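```bash
python3 - <<'E'
from h import *
c=cam('wrist')
f=lambda p:(235+(p[0]+.5)/7.5-.5,116+(p[1]+.5)/7.5-.5)
C=w(c,*f((384,307))); print(C)
for az in (-3.04,-3.09,-2.98):
    print(az,dialang(c,az,C,[f(p) for p in [(610,381),(600,405),(592,402),(605,425),(650,435),(300,285)]]))
E
```

```text
[423.50572558 288.53983956  81.23154768]
-3.04 [(np.float64(-0.828), np.float64(21.9)), (np.float64(-0.726), np.float64(22.3)), (np.float64(-0.724), np.float64(21.5)), (np.float64(-0.668), np.float64(23.7)), (np.float64(-0.706), np.float64(27.5)), (np.float64(2.255), np.float64(8.3))]
-3.09 [(np.float64(-0.876), np.float64(21.6)), (np.float64(-0.771), np.float64(22.0)), (np.float64(-0.769), np.float64(21.2)), (np.float64(-0.712), np.float64(23.4)), (np.float64(-0.75), np.float64(27.2)), (np.float64(2.205), np.float64(8.2))]
-2.98 [(np.float64(-0.773), np.float64(22.2)), (np.float64(-0.674), np.float64(22.6)), (np.float64(-0.672), np.float64(21.8)), (np.float64(-0.617), np.float64(24.0)), (np.float64(-0.654), np.float64(27.9)), (np.float64(2.313), np.float64(8.5))]
```

jog_arm([
  [0, 0, 7, 0, 0, 0, 30],
  [0, 0, 7, 0, 0, 0, 30],
  [0, 0, 0, 0, 0, 0, 30],
  [0, 0, 0, 0, 0, 0, 30],
])

```text
t: 10.68
eef_pos: [469.3, 293.8, 212.3]
tcp_rot: [3.139, 0.0, 2.642]
ft_force: [2.4, 8.3, -6.1]
opening: 0.473
grip_force: 30.0
```

```bash
python3 - <<'E'
from h import *
c=cam('wrist','w5.png')
s=env.state(); print(s['t'],s['eef_pos'],s['tcp_rot'],s['ft_force'],s['moment'])
u,v=px(c,[423.4,288.6,81.3]); print(u,v)
u,v=int(u),int(v);u0,v0=max(u-50,0),max(v-40,0);print(u0,v0)
cv2.imwrite('pics/w5c.png',cv2.resize(cv2.imread('pics/w5.png')[v0:v0+80,u0:u0+100],(750,600),interpolation=cv2.INTER_CUBIC))
E
```

```text
10.725 [469.31273245 293.75029218 212.34041056] [3.13903443e+00 3.47835010e-05 2.64242316e+00] [ 1.65235357  8.16639756 -6.019578  ] [ 1.71586339 -0.55723672 -0.14237536]
269.8510074971466 164.3968996955515
219 124
```

View pics/w5c.png

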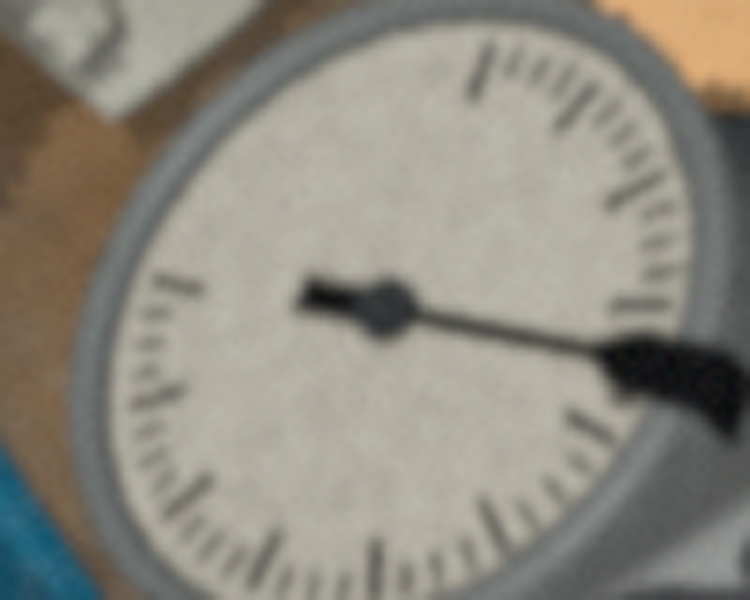

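jog_arm([
  [0, 0, 4, 0, 0, 0, 30],
  [0, 0, 4, 0, 0, 0, 30],
  [0, 0, 0, 0, 0, 1, 30],
  [0, 0, 0, 0, 0, 1, 30],
  [0, 0, 0, 0, 0, 0.7, 30],
  [0, 0, 0, 0, 0, 0, 30],
])

```text
t: 11.48
eef_pos: [469.4, 293.9, 210.5]
tcp_rot: [3.138, 0.0, 2.503]
ft_force: [0.1, 7.8, 2.8]
opening: 0.476
grip_force: 30.0
```

jog_arm([
  [0, 0, 0, 0, 0, 0.6, 30],
  [0, 0, 0, 0, 0, 0.4, 30],
  [0, 0, 0, 0, 0, 0, 30],
])

```text
t: 11.85
eef_pos: [469.4, 293.9, 209.6]
tcp_rot: [3.138, 0.0, 2.503]
ft_force: [0.2, 7.6, 4.0]
opening: 0.475
grip_force: 30.0
```

jog_arm([
  [0, 0, 0, 0, 0, 0.6, 30],
  [0, 0, 0, 0, 0, 0.6, 30],
  [0, 0, 0, 0, 0, 0, 30],
])

```text
t: 12.22
eef_pos: [469.4, 293.9, 208.4]
tcp_rot: [3.138, 0.0, 2.503]
ft_force: [0.2, 6.9, 5.5]
opening: 0.469
grip_force: 30.0
```

jog_arm([
  [0, 0, 0, 0, 0, 0.6, 30],
  [0, 0, 0, 0, 0, 0.6, 30],
  [0, 0, 0, 0, 0, 0, 30],
])

```text
t: 12.6
eef_pos: [469.4, 293.9, 207.3]
tcp_rot: [3.138, 0.0, 2.503]
ft_force: [-1.0, 7.0, 5.9]
opening: 0.476
grip_force: 30.0
```

jog_arm([
  [0, 0, 0, 0, 0, 0.5, 30],
  [0, 0, 0, 0, 0, 0.4, 30],
  [0, 0, 0, 0, 0, 0, 30],
])

```text
t: 12.98
eef_pos: [469.4, 293.9, 206.5]
tcp_rot: [3.138, 0.0, 2.503]
ft_force: [-1.5, 7.7, 6.8]
opening: 0.475
grip_force: 30.0
```

jog_arm([
  [0, 0, 0, 0, 0, 0.4, 30],
  [0, 0, 0, 0, 0, 0, 30],
])

```text
t: 13.22
eef_pos: [469.4, 293.9, 206.3]
tcp_rot: [3.138, 0.0, 2.503]
ft_force: [-1.4, 6.5, 10.5]
opening: 0.476
grip_force: 30.0
```

jog_arm([
  [0, 0, 0, 0, 0, -0.5, 30],
  [0, 0, 0, 0, 0, 0, 60],
  [0, 0, 0, 0, 0, 0, 95],
  [0, 0, 0, 0, 0, 0, 95],
  [0, 0, 0, 0, 0, 0, 95],
  [0, 0, 0, 0, 0, -15, 95],
  [0, 0, 0, 0, 0, -25, 95],
  [0, 0, 0, 0, 0, -25, 95],
  [0, 0, 0, 0, 0, 0, 95],
])

```text
t: 14.35
eef_pos: [469.4, 292.9, 272.9]
tcp_rot: [3.138, 0.002, 2.503]
ft_force: [-0.0, 0.2, -0.2]
opening: 0.999
grip_force: 0.0
```

```bash
python3 - <<'E'
from h import *
c=cam('wrist','w6.png')
s=env.state(); print(s['t'],s['eef_pos'],s['opening'],s['ft_force'])
P=np.array([w(c,u,v,c['z_map'][v,u]) for u in range(640) for v in range(400) if c['z_map'][v,u]>0])
Q=P[(np.hypot(P[:,0]-469,P[:,1]-292.5)<17)&(P[:,2]>150)&(P[:,2]<175)]; print(len(Q),np.median(Q[:,2]))
u,v=px(c,[423.4,288.6,81.3]); print(u,v)
u,v=int(u),int(v);u0,v0=max(u-40,0),max(v-32,0);print(u0,v0)
cv2.imwrite('pics/w6c.png',cv2.resize(cv2.imread('pics/w6.png')[v0:v0+64,u0:u0+80],(750,600),interpolation=cv2.INTER_CUBIC))
E
```

```text
14.4 [469.01649743 292.68013167 271.58994615] 0.9981871050104393 [ 0.39129409  0.08067628 -0.96441397]
2255 160.26568394138326
272.72583155338464 153.5959329653287
232 121
```

View pics/w6c.png

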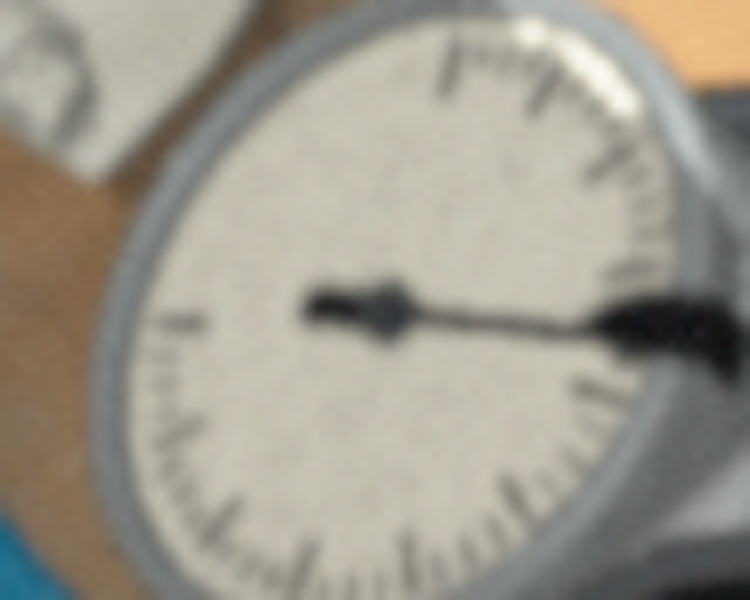

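```bash
python3 -c "
from cell import env
print(env.job_done())"
```

```text
the job is handed in; nothing more can be done
None
```

The job is handed in: the low regulator was the left one, and its needle now points at the tab with the knob pushed fully home; the most I felt pushing it down was about 10 N, and I never went near the other regulator.

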